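Turn a clamp's castle nut to its next locking slot

TASK

Two strap clamps hold sherds on small white boards. On the one whose nut has slots in its top (the castle nut), tighten the nut clockwise, seen from above, just to the next position where its slots line up with the spindle's cross hole, shown by the dark groove across the spindle end; do not back it off or go past that position. Let go of it, and leave the other clamp's plain nut as it is.

Things in the scene. Friction and masses are not known exactly. Their poses are not given: they have to be found in the camera images.
- castle_clamp: Fixed clamp with the castle nut, on a plywood board 48 mm above the table: white base 170x90x16 mm, dark steel strap 150x44 mm along x, its top 50 mm above the base's underside, a sherd under its -x end, upright steel spindle 28 mm thick. Origin: on the spindle's axis at the underside, z up. The cross hole, and the dark groove 7 mm wide on the spindle end that shows it, run along x.
- castle_nut (a joint): Turn of the castle nut about the upright spindle, rad, growing clockwise seen from above; the nut does not rise or sink. Its six slots, 60 degrees apart, line up with the cross hole at 0, 1.047 and every further 1.047. It starts between 0.25 and 0.75, so the next position clockwise is 1.047. It turns stiffly (about 0.15 N m) and stays where left.
- castle_nut_top (a point): On the castle nut's axis, level with its top, 142 mm above the table. Steel hexagon 56 mm across flats, 65 across corners, from 38 to 12 mm below this point, on a 54 mm washer 6 mm thick on the strap; above it a round crown 53 mm wide with six 10 mm slots; the spindle end stands 2 mm above it. Turns with the nut: z up, x along a slot and square to a flat.
- plain_nut_mark (a point): On the top edge of the other clamp's plain hexagonal nut (56 mm across flats, no slots, no crown), mid-flat, 28 mm from its axis, 136 mm above the table; x points outward from the axis, z up. That clamp is otherwise alike, but its spindle end has no groove.

How it is judged:
At the end, for the whole second after the job is handed in: The castle nut rests within 10 degrees of the next position clockwise at which its slots line up with the cross hole (joint value 1.047), and the plain nut's mark is within 8 mm of where it was (value of joint castle_nut between 0.87 and 1.22 rad and velocity of joint castle_nut between -0.05 and 0.05 rad/s and distance of plain_nut_mark from where it was at the start of the episode below 0.008 m); the robot touches nothing.
It fails at once if the castle nut is backed off, to a joint value under 0.05 (value of joint castle_nut below 0.05 rad).
It fails at once if the castle nut is turned more than 20 degrees past the next lined-up position (value of joint castle_nut above 1.396 rad).
It fails at once if the plain nut is turned, its mark moving more than 8 mm (distance of plain_nut_mark from where it was at the start of the episode above 0.008 m).
It also fails if it takes over 32 s, if anything falls off the work surface, if the arm or the gripper's body presses on something with over 40 N, if the wrist force passes 120 N, or if a joint passes its speed limit or range.

ROBOT

A 6-joint arm with a two-finger parallel gripper is mounted at the origin on a cart in front of the work surface, level with it; the furniture and walls round the work are solid. World frame = base frame: x ahead of the robot, y to its left, z up, the work surface at z = 0. Lengths are in m, angles in rad, forces in N, time in s.
With the tool pointing down it reaches from about 0.35 to 1 m from the base axis. Payload 7.1 kg.
Tool frame: the origin (TCP) lies midway between the tips of the shut fingers; the grasp point (between the pads) lies 19 mm behind it; z points along the fingers, y is the direction in which the jaws open and shut (so a half turn about z gives the same grasp; the last joint's range is limited). The gripper opens to 85 mm and grips with 20 to 120 N. Pads are 22 mm wide; open, the fingers measure 114 mm over their backs; the gripper's body (76 mm by 85 mm) begins 54 mm behind the grasp point. The pads swing forward as they close: fully open they stand 13 mm farther back than shut.
Start: joints at [1.188, 0.423, 1.63, -0, 1.089, -0.019], TCP at [0.222, 0.584, 0.231] pointing down, gripper open.
Joint ranges: [-3, 3], [-0.9, 2.11], [0.09, 2.58], [-1.31, 4.45], [0.11, 2.69], [-2.54, 2.54]. Speed limits (rad/s): [2.39, 2.39, 3.01, 3.14, 3.14, 3.14].

INTERFACE

Orientations are given as a rotation vector (axis times angle).
In Python, from plant import robot gives the robot as it stands. The module is installed in compiled form; this text tells all that it offers.
- The arm moves only by the tool jog_arm, never from a script. Its arguments are lists of equal length, an entry for each row: "offset": the shift along the tool's x, y, z as a fraction of full scale, a list of three; "angular": the turn, a rotation vector about the tool's x, y, z as a fraction of full scale, a list of three. In form: {"offset": [[tx, ty, tz], ...], "angular": [[ax, ay, az], ...]}. A call has 1 to 10 rows; each row is the pose to reach, as a shift and turn from the pose measured when the call began, along the tool's axes at that moment; what a row does not reach only later rows make up. Full scale, the value 1, is 30 cm for a shift and 60 degrees for a turn. A row lasts 1/10 s, in which the tool goes at most 50 mm and 8.59 degrees, less where a joint would pass 70% of its speed; a pose out of reach is approached as far as the arm can. A call with a number of a shift or a turn outside -1 to 1 is refused whole. A call with a gripper value outside its range is refused whole. "jaw" is the closure, from 0 (fully open) to 1 (shut), set as the call begins (left out, the last holds). The fingers move at their own pace and stop on an object; "squeeze" is the grip in N (left out, the last holds). Time passes only in rows, so rows that repeat a pose let the fingers close. It gives the time, the measured TCP pose, the force and the opening at its end, in the units of the state.
- robot.state(): the state, without advancing time (a new reading comes with each control period).
- robot.snapshot(name): name is "scene" or "side" or "wrist"; returns a dict with "frame" (420x560x3 uint8, blue, green, red), "depth" (420x560 float32, m along the optical axis (not along the pixel's ray), 0 where there is no reading), "fovy" (degrees; the focal length in pixels is half the picture's height over the tangent of half this angle, whatever the lens; pixels are square), "cx", "cy" (the principal point, pixels), "R" (3x3) and "t" (3): a world point X has camera coordinates R X + t; the wrist camera has in their place "hand_eye" (4x4, takes a point from camera to tool coordinates, whose origin is the TCP and whose axes are the flange's). Camera axes: x right, y down, z forward; pixel columns grow to the right and rows downward; lengths in m; the calibration is good to about 2 mm. A picture is of the moment at which its call begins: read the wrist's pose just before it.
- robot.job_done(): hands the job in, once; it reports no verdict.
The state is a dict: "clock": time; "joints": joint angles; "joint_vel": joint speeds; "effort": joint torques, N m; "position": TCP position; "tool_rot": TCP orientation; "ft_force": force on the tool from outside, world axes, zero at the start; "torque": the same for the moment, N m; "gripper_width": finger opening in m.
Only numpy, scipy, OpenCV 4.12 (cv2) and the standard library are available. Lean on these libraries where they do the work, as an engineer would, in place of code of your own. Each camera call takes 0.05 s, during which the arm holds its last target.

## Working session

There is one attempt and no reset: what is moved stays moved. The work goes in short steps, Python scripts to look and compute and a tool call to move; the robot and the scene stay as the last step left them, time stands still between calls to the robot, and variables do not carry over. Pictures are saved under pics/ and viewed, and the job is handed in when it is done.

Besides the shell and the picture viewer there is one more tool, called after "Call:" by a JSON object that holds its "method" and its "body". jog_arm: Moves the arm, as the interface text tells. Its arguments: {"type":"object","properties":{"offset":{"type":"array","items":{"type":"array","items":{"type":"number"}}},"angular":{"type":"array","items":{"type":"array","items":{"type":"number"}}},"jaw":{"type":"number"},"squeeze":{"type":"number"}},"required":["offset","angular"]}

```bash
mkdir -p pics; cat > h.py <<'E'
import numpy as np, cv2, pickle
from scipy.spatial.transform import Rotation as Ro
from plant import robot
def snap(n,tag):
    s=robot.state(); d=robot.snapshot(n); d['state']=s
    cv2.imwrite(f'pics/{tag}.png',d['frame']); pickle.dump(d,open(f'{tag}.pkl','wb')); 
    if 'R' not in d:
        T=np.eye(4);T[:3,:3]=Ro.from_rotvec(s['tool_rot']).as_matrix();T[:3,3]=s['position']
        W=T@np.array(d['hand_eye'])
    else:
        W=np.eye(4);W[:3,:3]=np.array(d['R']).T;W[:3,3]=-np.array(d['R']).T@np.array(d['t'])
    d['W']=W; pickle.dump(d,open(f'{tag}.pkl','wb')); return d
def load(t): return pickle.load(open(f'{t}.pkl','rb'))
def foc(d): return 210/np.tan(np.radians(d['fovy'])/2)
def cloud(d):
    f=foc(d);v,u=np.mgrid[:420,:560];z=d['depth']
    P=np.stack([(u-d['cx'])/f*z,(v-d['cy'])/f*z,z],-1)
    return P@d['W'][:3,:3].T+d['W'][:3,3]
def onplane(d,u,v,z):
    f=foc(d);r=d['W'][:3,:3]@np.array([(u-d['cx'])/f,(v-d['cy'])/f,1]);o=d['W'][:3,3]
    return o+r*(z-o[2])/r[2]
def proj(d,X):
    W=np.linalg.inv(d['W']);p=W[:3,:3]@X+W[:3,3];f=foc(d)
    return p[0]/p[2]*f+d['cx'],p[1]/p[2]*f+d['cy']
E
python3 - <<'E'
from h import *
for n in ['scene','side','wrist']:
    d=snap(n,n+'0'); print(n,d['fovy'],d['W'].round(3).tolist())
s=robot.state();print(s)
E
```

```text
scene 54.77818670715489 [[0.771, -0.448, 0.454, 0.126], [-0.637, -0.561, 0.529, -0.464], [0.018, -0.696, -0.717, 0.741], [0.0, 0.0, 0.0, 1.0]]
side 48.0196468048763 [[-0.999, 0.019, -0.039, 0.52], [0.042, 0.68, -0.732, 0.612], [0.013, -0.733, -0.68, 0.714], [0.0, 0.0, 0.0, 1.0]]
wrist 58.248689317047614 [[0.355, 0.888, 0.294, 0.146], [0.935, -0.336, -0.113, 0.613], [-0.001, 0.315, -0.949, 0.372], [0.0, 0.0, 0.0, 1.0]]
{'clock': 0.15, 'joints': array([ 1.18798753e+00,  4.23695858e-01,  1.63049139e+00,  1.32267684e-05,
        1.08862279e+00, -1.90004451e-02]), 'joint_vel': array([ 0.00043665, -0.00297748, -0.00216469, -0.00018653, -0.00048129,
        0.00116362]), 'effort': array([ 7.85384327e-04, -5.57770550e+01, -2.82023567e+01, -9.37087634e-06,
        4.77412250e-03, -6.44520401e-05]), 'position': array([0.2222123 , 0.58371056, 0.23071425]), 'tool_rot': array([-5.68285819e-01, -3.08950703e+00,  1.86997635e-03]), 'ft_force': array([ 0.62000209, -0.51188814, -0.15268969]), 'torque': array([-0.00130777,  0.00443522,  0.01146463]), 'gripper_width': 0.08584821350342346}
```

View pics/scene0.png

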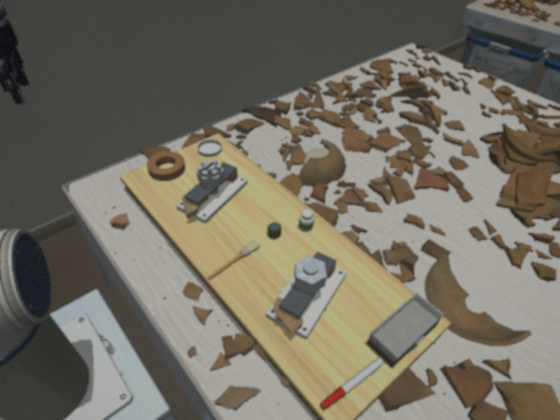

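View pics/side0.png

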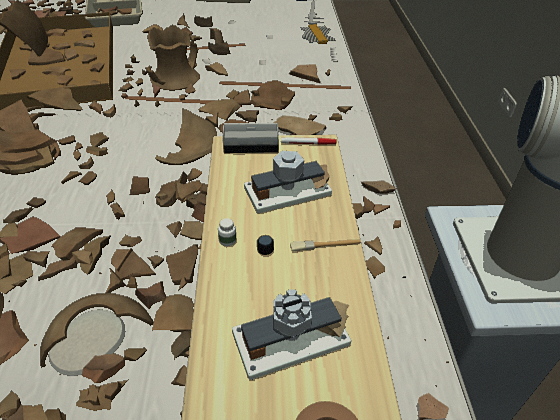

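View pics/wrist0.png

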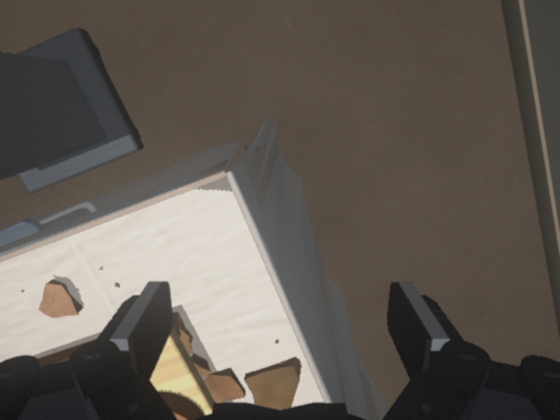

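The castle nut is at (293,305) in the side view and the plain nut is at (288,165). I'll zoom in on the castle nut and measure it.

```bash
python3 - <<'E'
from h import *
d=load('side0')
c=d['frame'][270:390,220:370]; cv2.imwrite('pics/z1.png',cv2.resize(c,None,fx=5,fy=5,interpolation=cv2.INTER_CUBIC))
for t in ['side0','scene0']:
    e=load(t);P=cloud(e);
    print(t,onplane(e,*((292,300) if t=='side0' else (210,168)),.142))
P=cloud(d).reshape(-1,3)
c=onplane(d,292,300,.142)
m=(np.hypot(P[:,0]-c[0],P[:,1]-c[1])<.05)&(abs(P[:,2]-.142)<.006)
Q=P[m];print(m.sum(),Q.mean(0),Q.min(0),Q.max(0), cv2.minEnclosingCircle(Q[:,:2].astype(np.float32)))
m=(np.hypot(P[:,0]-c[0],P[:,1]-c[1])<.12)&(abs(P[:,2]-.098)<.003)
Q=P[m];print(m.sum(),cv2.minAreaRect(Q[:,:2].astype(np.float32)))
E
```

```text
side0 [0.47825178 0.19529888 0.142     ]
scene0 [0.47702681 0.19344645 0.142     ]
704 [0.47894399 0.20370913 0.14206074] [0.45411251 0.17487179 0.13602673] [0.50381586 0.22926143 0.14676814] ((0.4782380163669586, 0.202055424451828), 0.027310609817504883)
1542 ((0.4780426025390625, 0.20378482341766357), (0.14990827441215515, 0.04797155410051346), 18.3926944732666)
```

View pics/z1.png

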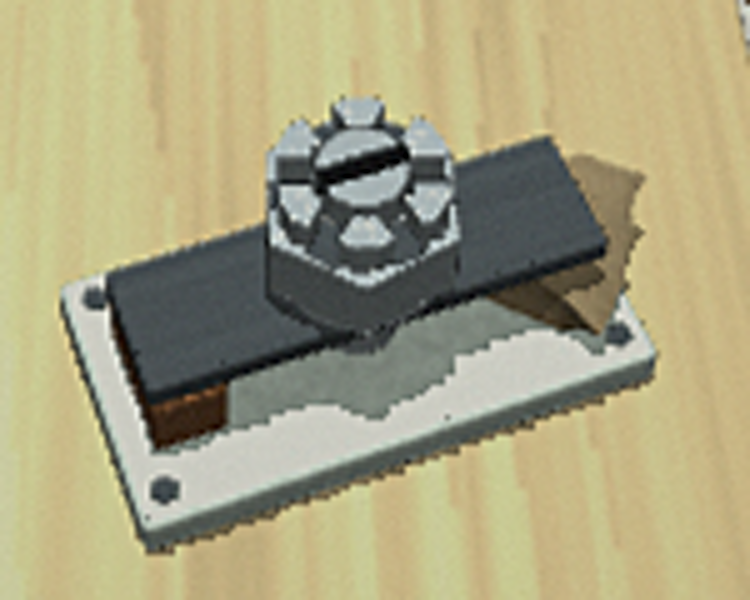

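```bash
python3 - <<'E'
from h import *
d=load('side0')
c0=np.array([.478,.203])
N=500;g=(np.arange(N)-N/2)/N*.08
def rect(z,c):
    X,Y=np.meshgrid(g,-g);W=np.linalg.inv(d['W']);f=foc(d)
    P=np.stack([X+c[0],Y+c[1],np.full_like(X,z)],-1)@W[:3,:3].T+W[:3,3]
    u=P[...,0]/P[...,2]*f+d['cx'];v=P[...,1]/P[...,2]*f+d['cy']
    return cv2.remap(d['frame'],u.astype(np.float32),v.astype(np.float32),cv2.INTER_CUBIC)
im=rect(.142,c0);im=cv2.resize(im,(560,560))
# clamp axis direction
for a,col in [(18.4,(0,0,255))]:
    t=np.radians(a);v=np.array([np.cos(t),-np.sin(t)])*200
    cv2.line(im,tuple((280-v).astype(int)),tuple((280+v).astype(int)),col,1)
cv2.circle(im,(280,280),int(.0265/.08*560),(0,255,0),1)
cv2.imwrite('pics/rect.png',im)
for t in ['side0','scene0']:
  e=load(t);P=cloud(e).reshape(-1,3)
  m=(np.hypot(P[:,0]-c0[0],P[:,1]-c0[1])<.12)
  for lo,hi in [(.0955,.1005),(.061,.067)]:
    Q=P[m&(P[:,2]>lo)&(P[:,2]<hi)];print(t,len(Q),cv2.minAreaRect(Q[:,:2].astype(np.float32)))
s=robot.state();R=Ro.from_rotvec(s['tool_rot']).as_matrix();print(R.round(3),np.degrees(np.arctan2(R[1,1],R[0,1])))
E
```

```text
side0 1502 ((0.4780426025390625, 0.20378482341766357), (0.14990827441215515, 0.04797155410051346), 18.3926944732666)
side0 2306 ((0.47902345657348633, 0.20230820775032043), (0.16907773911952972, 0.09124457836151123), 18.36601448059082)
scene0 414 ((0.4800557494163513, 0.1983378529548645), (0.1512124389410019, 0.046792879700660706), 18.769283294677734)
scene0 762 ((0.4607299268245697, 0.23321209847927094), (0.1855262815952301, 0.16864152252674103), 18.745216369628906)
[[-0.935  0.356 -0.   ]
 [ 0.356  0.935 -0.001]
 [ 0.    -0.001 -1.   ]] 69.1549665391359
```

View pics/rect.png

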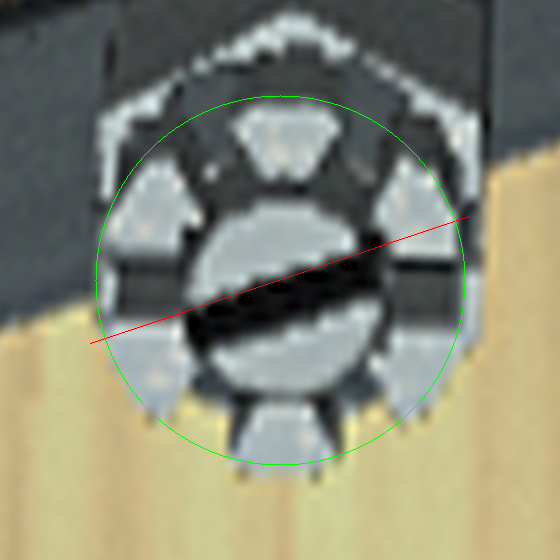

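Call:
{"method": "jog_arm", "body": {"offset": [[-0.93,-0.66,0],[-0.93,-0.66,0],[-0.93,-0.66,0],[-0.93,-0.66,0],[-0.93,-0.66,0],[-0.93,-0.66,0],[-0.93,-0.66,0],[-0.93,-0.66,0],[-0.93,-0.66,0],[-0.93,-0.66,0]], "angular": [[0,0,-0.83],[0,0,-0.83],[0,0,-0.83],[0,0,-0.83],[0,0,-0.83],[0,0,-0.83],[0,0,-0.83],[0,0,-0.83],[0,0,-0.83],[0,0,-0.83]], "jaw": 0}}

```text
clock: 1.15
position: [0.4122, 0.2999, 0.2309]
tool_rot: [0.784, -3.041, 0.001]
ft_force: [-0.3, -0.0, -1.1]
gripper_width: 0.0859
```

```bash
cat >> h.py <<'E'
def goto(pos,yaw):
    s=robot.state();R=Ro.from_rotvec(s['tool_rot']).as_matrix()
    y=np.radians(yaw);Y=np.array([np.cos(y),np.sin(y),0]);Z=np.array([0,0,-1.]);T=np.stack([np.cross(Y,Z),Y,Z],1)
    print('now yaw',np.degrees(np.arctan2(R[1,1],R[0,1])),s['position'].round(4),s['ft_force'].round(1))
    print('offset',(R.T@(np.array(pos)-s['position'])/.3).round(4),'ang',(Ro.from_matrix(R.T@T).as_rotvec()/np.radians(60)).round(4), s['joints'].round(2))
E
python3 - <<'E'
from h import *
goto((.478,.2025,.20),119)
d=snap('wrist','w1')
E
```

```text
now yaw 118.92595587062193 [0.4122 0.2999 0.2309] [-0.3 -0.  -1.1]
offset [-0.0351 -0.3902  0.103 ] ang [-0.0003 -0.001  -0.0012] [ 0.61  0.26  1.88 -0.    1.01 -1.47]
```

View pics/w1.png

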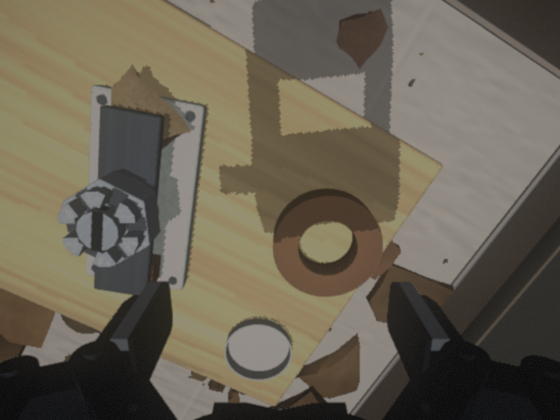

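The castle nut shows clearly at (97,228) with its groove. I'll cross-check the centre and slot angle from this closer view.

```bash
cat >> h.py <<'E'
def rect(d,z,c,w=.08,N=560):
    g=(np.arange(N)-N/2)/N*w
    X,Y=np.meshgrid(g,-g);W=np.linalg.inv(d['W']);f=foc(d)
    P=np.stack([X+c[0],Y+c[1],np.full_like(X,z)],-1)@W[:3,:3].T+W[:3,3]
    u=P[...,0]/P[...,2]*f+d['cx'];v=P[...,1]/P[...,2]*f+d['cy']
    return cv2.remap(d['frame'],u.astype(np.float32),v.astype(np.float32),cv2.INTER_CUBIC)
def draw(im,angs,rs=(.0265,),w=.08):
    for a,L,col in angs:
        t=np.radians(a);v=np.array([np.cos(t),-np.sin(t)])*L/w*560
        cv2.line(im,tuple((280-v).astype(int)),tuple((280+v).astype(int)),col,1)
    for r in rs: cv2.circle(im,(280,280),int(r/w*560),(0,255,0),1)
E
python3 - <<'E'
from h import *
d=load('w1')
im=rect(d,.142,(.478,.2025));draw(im,[(18.4,.03,(0,0,255)),(-1,.03,(255,0,0)),(59,.03,(255,0,0)),(119,.03,(255,0,0))])
cv2.imwrite('pics/r1.png',im)
E
```

```text
(no output)
```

View pics/r1.png

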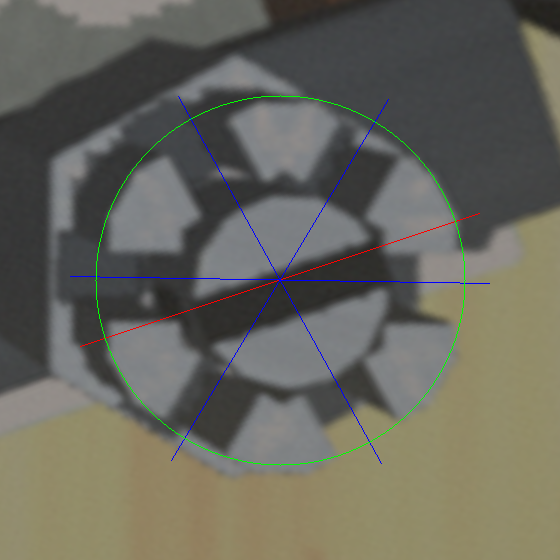

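```bash
python3 - <<'E'
from h import *
goto((.4785,.2018,.20),119)
E
```

```text
now yaw 118.99559048110288 [0.4119 0.3003 0.2308] [ 0.2  0.8 -0. ]
offset [-0.0351 -0.3947  0.103 ] ang [-0.0004 -0.0011 -0.0001] [ 0.61  0.26  1.88 -0.    1.01 -1.47]
```

Call:
{"method": "jog_arm", "body": {"offset": [[-0.035,-0.395,0.1],[-0.035,-0.395,0.1],[-0.035,-0.395,0.1],[-0.035,-0.395,0.1],[-0.035,-0.395,0.1]], "angular": [[0,-0.001,0],[0,-0.001,0],[0,-0.001,0],[0,-0.001,0],[0,-0.001,0]]}}

```text
clock: 1.7
position: [0.478, 0.2028, 0.2007]
tool_rot: [0.787, -3.041, 0.0]
ft_force: [-1.4, 0.5, 0.3]
gripper_width: 0.0853
```

```bash
python3 - <<'E'
from h import *
goto((.4785,.2018,.10),119)
d=snap('wrist','w2');d=snap('side','s2')
im=rect(load('w2'),.142,(.4785,.2018));draw(im,[(18.4,.03,(0,0,255)),(-1,.03,(255,0,0)),(59,.03,(255,0,0)),(119,.03,(255,0,0))])
cv2.imwrite('pics/r2.png',np.hstack([im,cv2.resize(d['frame'][200:400,200:400],(560,560))])[::1,::1][:, :][::,::] if 0 else im)
E
```

```text
now yaw 119.01813052502669 [0.478  0.2028 0.2007] [-1.4  0.5  0.3]
offset [ 1.000e-04 -3.700e-03  3.358e-01] ang [ 0.0001 -0.0005  0.0003] [ 0.38  0.31  1.89  0.    0.95 -1.7 ]
```

View pics/r2.png

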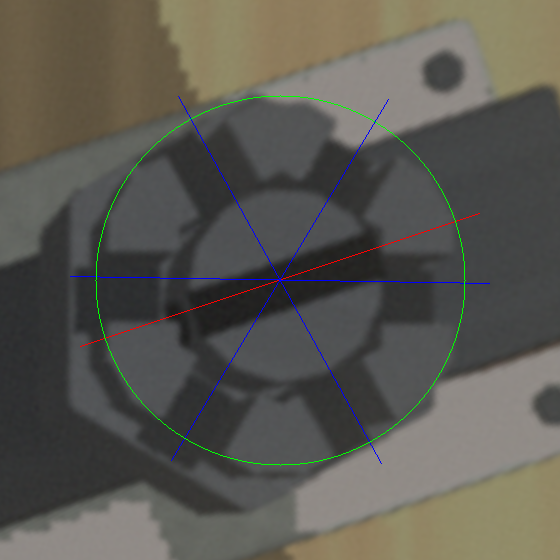

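View pics/w2.png

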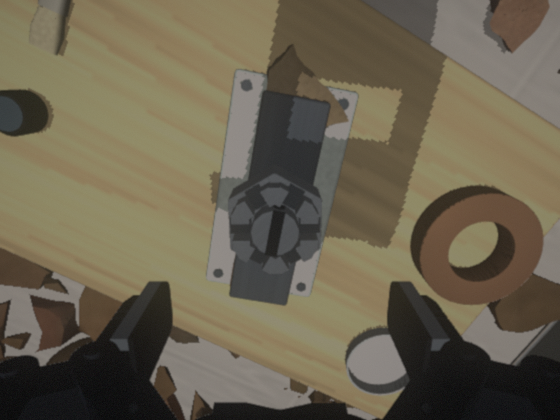

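View pics/s2.png

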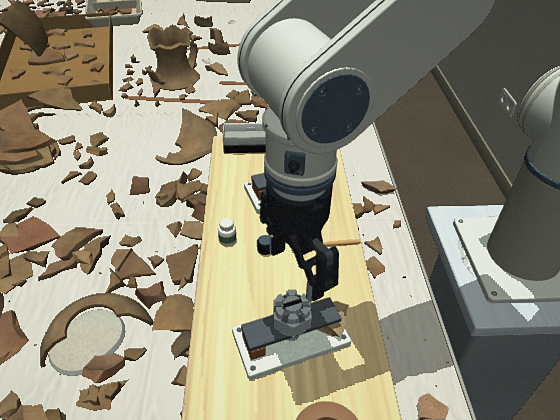

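Call:
{"method": "jog_arm", "body": {"offset": [[0,-0.004,0.1],[0,-0.004,0.2],[0,-0.004,0.26],[0,-0.004,0.3],[0,-0.004,0.335],[0,-0.004,0.335],[0,-0.004,0.335]], "angular": [[0,0,0],[0,0,0],[0,0,0],[0,0,0],[0,0,0],[0,0,0],[0,0,0]]}}

```text
clock: 2.5
position: [0.4788, 0.2026, 0.1011]
tool_rot: [-0.79, 3.04, 0.0]
ft_force: [-0.4, -0.8, 0.5]
gripper_width: 0.0854
```

```bash
python3 - <<'E'
from h import *
goto((.4785,.2018,.10),119)
d=snap('wrist','w3');d=snap('side','s3')
cv2.imwrite('pics/z3.png',cv2.resize(d['frame'][200:380,210:400],None,fx=3,fy=3))
E
```

```text
now yaw 119.12428625509308 [0.4788 0.2026 0.1011] [-0.4 -0.8  0.5]
offset [ 0.0023 -0.0019  0.0037] ang [-0.0002  0.0009  0.0021] [ 0.38  0.47  1.94 -0.    0.73 -1.7 ]
```

View pics/w3.png

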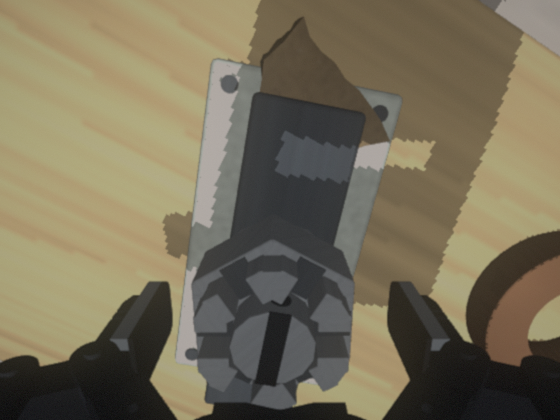

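View pics/z3.png

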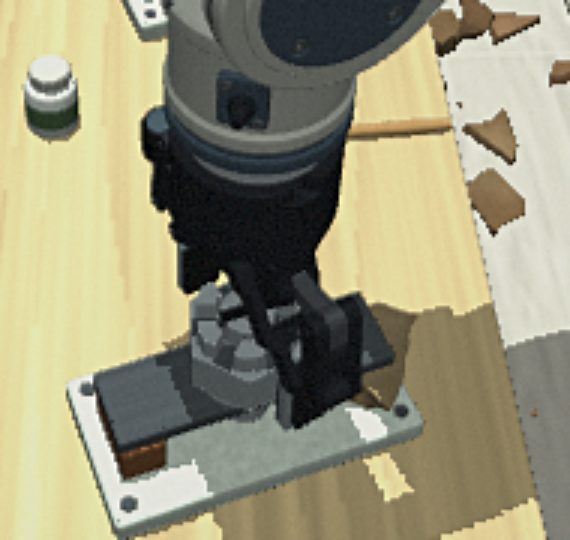

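```bash
python3 - <<'E'
from h import *
a=np.radians(119.1);Y=np.array([np.cos(a),np.sin(a),0]);X=np.array([np.sin(a)*-1,np.cos(a),0])
p=robot.state()['position']
for t in ['s3','w3']:
    d=load(t);im=d['frame'].copy()
    for s in(-1,1):
        for k in(-.011,.011):
            for h in (.013,.03,.05):
                u,v=proj(d,p+s*.0425*Y+k*X+np.array([0,0,h]));cv2.circle(im,(int(u),int(v)),2,(0,0,255) if s>0 else (255,0,0),-1)
    for c in [(.4785,.2018,.142)]:
        u,v=proj(d,np.array(c));cv2.circle(im,(int(u),int(v)),2,(0,255,0),-1)
    if t=='s3': im=cv2.resize(im[200:380,210:400],None,fx=3,fy=3)
    cv2.imwrite(f'pics/p_{t}.png',im)
d=load('s3');P=cloud(d).reshape(-1,3)
E
```

```text
(no output)
```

View pics/p_s3.png

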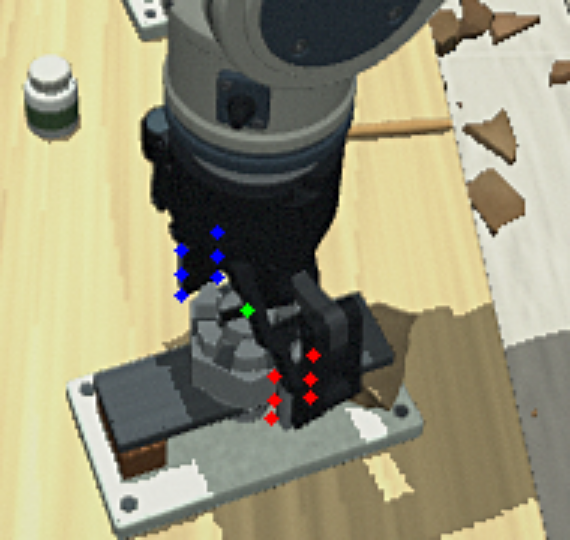

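View pics/p_w3.png

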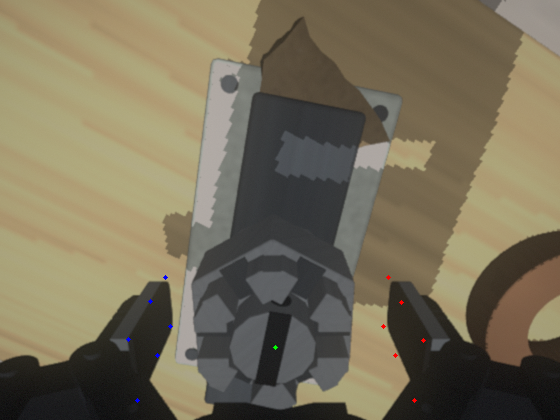

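The finger pads straddle the flats evenly, and the projections agree. Next I close the gripper.

Call:
{"method": "jog_arm", "body": {"offset": [[0.002,-0.002,0],[0.002,-0.002,0],[0.002,-0.002,0],[0.002,-0.002,0],[0.002,-0.002,0],[0.002,-0.002,0],[0.002,-0.002,0],[0.002,-0.002,0],[0.002,-0.002,0],[0.002,-0.002,0]], "angular": [[0,0,0],[0,0,0],[0,0,0],[0,0,0],[0,0,0],[0,0,0],[0,0,0],[0,0,0],[0,0,0],[0,0,0]], "jaw": 1, "squeeze": 60}}

```text
clock: 3.6
position: [0.48, 0.2008, 0.1027]
tool_rot: [-0.789, 3.037, -0.002]
ft_force: [1.3, -8.2, 9.0]
gripper_width: 0.0548
```

```bash
python3 - <<'E'
from h import *
goto((.4785,.2018,.10),78.4)
print(robot.state()['gripper_width'],robot.state()['torque'])
d=snap('wrist','w4')
im=rect(d,.142,(.4785,.2018));draw(im,[(18.4,.03,(0,0,255)),(-1,.03,(255,0,0)),(59,.03,(255,0,0)),(119,.03,(255,0,0))])
cv2.imwrite('pics/r4.png',im)
E
```

```text
now yaw 119.14218276952802 [0.48   0.2008 0.1027] [ 1.3 -8.2  9. ]
offset [0.0028 0.0056 0.0089] ang [-0.001   0.0038  0.679 ] [ 0.37  0.46  1.94 -0.    0.73 -1.7 ]
0.054804271275207844 [-1.17273817 -0.0927141   0.13489881]
```

View pics/w4.png

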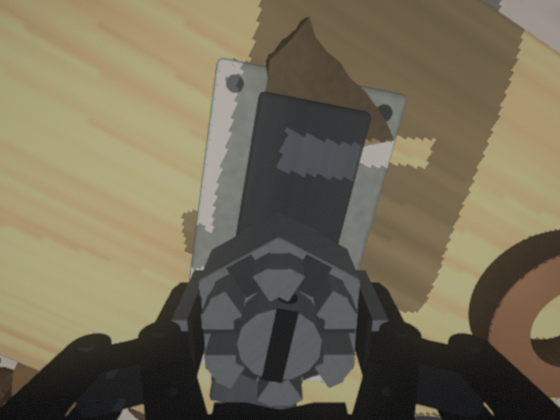

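View pics/r4.png

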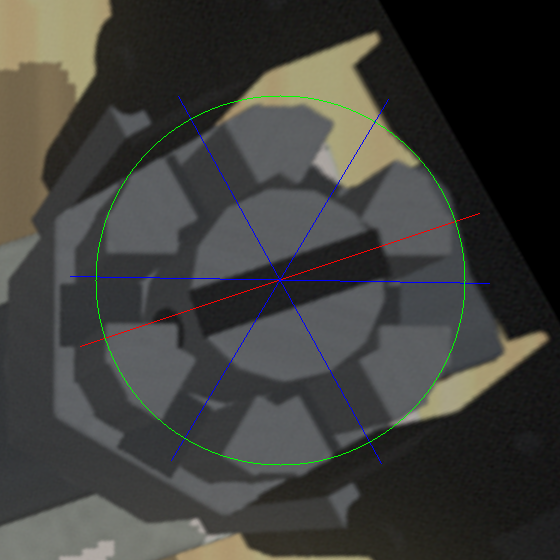

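Call:
{"method": "jog_arm", "body": {"offset": [[0,0,0],[0,0,0],[0,0,0],[0,0,0],[0,0,0],[0,0,0]], "angular": [[0,0,0.06],[0,0,0.12],[0,0,0.18],[0,0,0.24],[0,0,0.3],[0,0,0.3]]}}

```text
clock: 4.25
position: [0.4801, 0.2004, 0.1027]
tool_rot: [-0.303, 3.123, -0.002]
ft_force: [1.4, -3.2, -1.6]
gripper_width: 0.055
```

```bash
python3 - <<'E'
from h import *
goto((.4793,.2008,.10),78.4)
print(robot.state()['gripper_width'],robot.state()['torque'])
d=snap('wrist','w5')
im=rect(d,.142,(.4790,.201));draw(im,[(18.4,.03,(0,0,255))])
cv2.imwrite('pics/r5.png',im)
E
```

```text
now yaw 101.09889409660423 [0.4801 0.2004 0.1027] [ 1.4 -3.2 -1.6]
offset [0.0025 0.0019 0.0091] ang [-0.0007  0.004   0.3783] [ 0.37  0.46  1.94 -0.    0.73 -1.39]
0.05502651478057744 [-0.53442284 -0.21034931 -0.11406728]
```

View pics/r5.png

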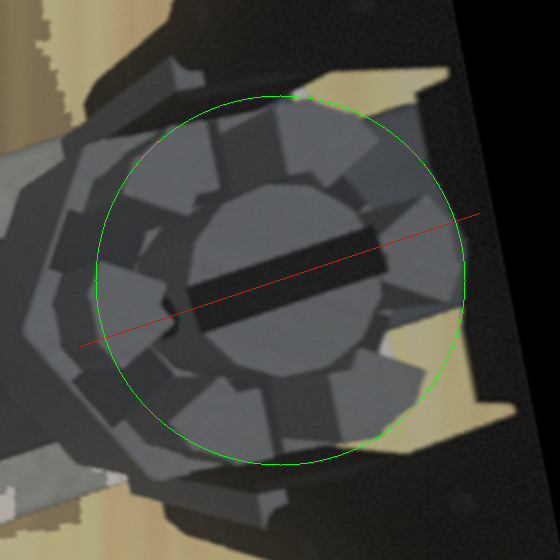

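The nut follows the gripper; the slot axis is now at about 102°. I'll finish the turn.

Call:
{"method": "jog_arm", "body": {"offset": [[0,0,0],[0,0,0],[0,0,0],[0,0,0],[0,0,0],[0,0,0],[0,0,0],[0,0,0]], "angular": [[0,0,0.06],[0,0,0.12],[0,0,0.18],[0,0,0.24],[0,0,0.3],[0,0,0.35],[0,0,0.38],[0,0,0.38]]}}

```text
clock: 5.1
position: [0.4801, 0.1999, 0.1027]
tool_rot: [0.315, 3.122, -0.002]
ft_force: [1.9, -3.6, -0.4]
gripper_width: 0.0547
```

```bash
python3 - <<'E'
from h import *
goto((.4793,.2008,.10),78.4)
print(robot.state()['gripper_width'],robot.state()['torque'])
d=snap('wrist','w6')
im=rect(d,.142,(.4790,.201));draw(im,[(18.4,.03,(0,0,255))])
cv2.imwrite('pics/r6.png',im)
E
```

```text
now yaw 78.46585759581188 [0.4801 0.1999 0.1027] [ 1.9 -3.6 -0.4]
offset [0.0034 0.0023 0.0091] ang [-0.0005  0.004   0.0011] [ 0.37  0.46  1.94 -0.    0.73 -0.99]
0.05466936870100018 [-1.05941272 -0.16048087 -0.22393042]
```

View pics/r6.png

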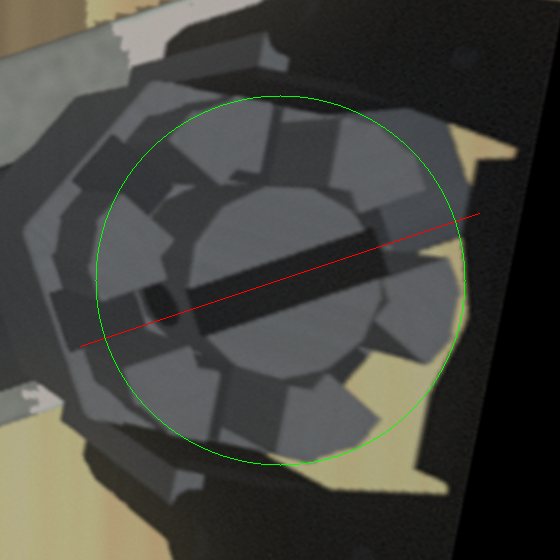

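The slots line up with the groove. I'll release the nut and lift straight up.

Call:
{"method": "jog_arm", "body": {"offset": [[0,0,0],[0,0,0],[0,0,0],[0,0,0],[0,0,0],[0,0,0],[0,0,0],[0,0,0]], "angular": [[0,0,0],[0,0,0],[0,0,0],[0,0,0],[0,0,0],[0,0,0],[0,0,0],[0,0,0]], "jaw": 0}}

```text
clock: 5.95
position: [0.4801, 0.1999, 0.1028]
tool_rot: [0.315, 3.122, -0.001]
ft_force: [-0.4, 0.3, 0.2]
gripper_width: 0.0852
```

```bash
python3 - <<'E'
from h import *
goto((.479,.2008,.22),78.4)
print(robot.state()['gripper_width'],robot.state()['torque'])
E
```

```text
now yaw 78.49313706469654 [0.4801 0.1999 0.1028] [-0.4  0.3  0.2]
offset [ 0.0027  0.0018 -0.3908] ang [-0.0004  0.004   0.0016] [ 0.37  0.46  1.94 -0.    0.73 -0.99]
0.08518763631560793 [-0.03085204 -0.0032255  -0.04765464]
```

Call:
{"method": "jog_arm", "body": {"offset": [[0,0,-0.07],[0,0,-0.17],[0,0,-0.3],[0,0,-0.4],[0,0,-0.4],[0,0,-0.4]], "angular": [[0,0,0],[0,0,0],[0,0,0],[0,0,0],[0,0,0],[0,0,0]]}}

```text
clock: 6.55
position: [0.4799, 0.2002, 0.2233]
tool_rot: [0.314, 3.12, -0.0]
ft_force: [-0.1, -0.1, -0.1]
gripper_width: 0.0852
```

```bash
python3 - <<'E'
from h import *
s=robot.state();print(s['position'],s['ft_force'],s['joint_vel'].round(3))
d=snap('wrist','w7');e=snap('side','s7')
im=rect(d,.142,(.4790,.201));draw(im,[(18.4,.03,(0,0,255)),(78.4,.03,(255,0,0))])
cv2.imwrite('pics/r7.png',im)
a=load('side0')['frame'][140:200,250:330];b=e['frame'][140:200,250:330]
cv2.imwrite('pics/pl.png',cv2.resize(np.hstack([a,b,e['frame'][280:340,250:330]]),None,fx=3.3,fy=3.3))
E
```

```text
[0.47985627 0.20019456 0.22327558] [-0.13519111 -0.07589044 -0.12618234] [ 0.001  0.03   0.027 -0.    -0.003  0.   ]
```

View pics/r7.png

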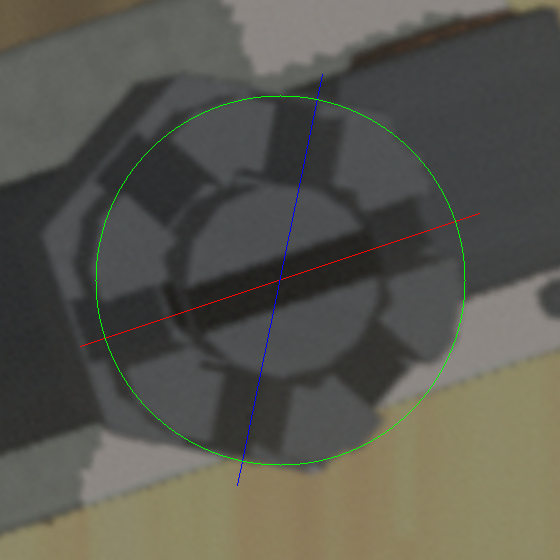

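View pics/pl.png

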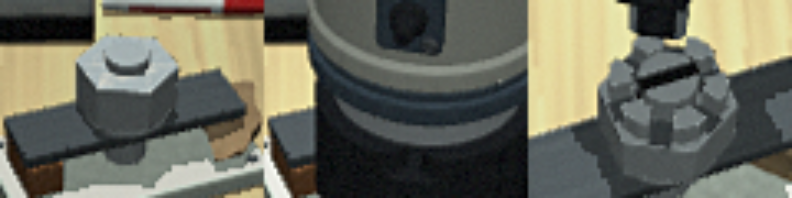

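The slots now line up with the groove. The arm hides the plain nut in the side view, so I'll check it in the scene view and then hand in.

```bash
python3 - <<'E'
from h import *
e=snap('scene','c7')
a=load('scene0')['frame'][240:330,255:350];b=e['frame'][240:330,255:350]
print(np.abs(a.astype(int)-b).mean())
cv2.imwrite('pics/pl2.png',cv2.resize(np.hstack([a,b]),None,fx=4,fy=4))
E
```

```text
5.391734892787524
```

View pics/pl2.png

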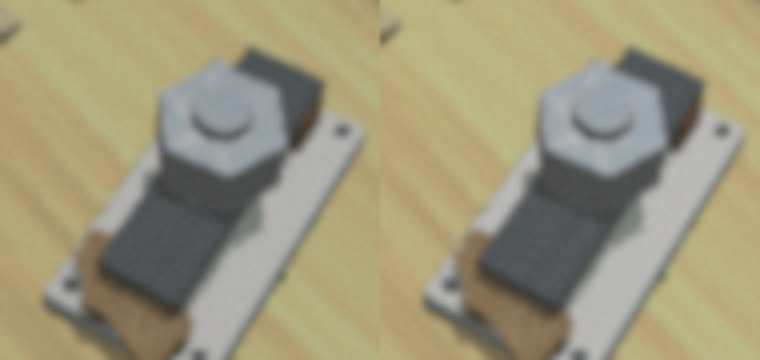

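The plain nut looks the same before and after.

```bash
python3 -c "
from plant import robot
print(robot.job_done(), robot.state()['clock'])"
```

```text
the job is handed in; nothing more can be done
the job is handed in; nothing more can be done
```

I gripped the castle nut across two opposite flats and turned it about 40.6° clockwise, from roughly 0.34 rad to about 1.05 rad. I then released it, lifted the arm about 12 cm clear and handed the job in, at roughly 7 s on the clock.

- **Castle nut:** in the last wrist picture its slots line up with the spindle groove to within about 1–2°.
- **Robot contact:** after the release the wrist force was close to zero.
- **Plain nut:** in the scene view it looks the same before and after. In the last side view the arm hid it, so that view could not confirm it.
- **Disagreements:** estimates of the nut's centre differed by about 1–2 mm between views, with no visible effect. No check failed.

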